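# Stage the filled stirrer caddy at the packing fence

### The job

Push the filled caddy, the black tray with the stirrers and sachets in it, along the table until its far long side is flush against the rail and its inner short end is up against the centre stop. Push it with the fingers only; it stays standing on the table and is not lifted, carried or tipped. Leave the empty caddy, the jar, the tape roll and the cup where they are.

Things in the scene. Friction and masses are not known exactly. Their poses are not given: they have to be found in the camera images.
- filled_caddy: Black tray, 90 (x) by 160 (y) mm, 55 high, 0.3 to 0.65 kg, three compartments along y, contents fixed: wooden stirrers in the middle (tops up to 90 mm), sachets at +y (64 mm), small tubs at -y (below the rim). Origin: centre of underside, z up. Starts clear of rail and stop, left or right of the stop, x axis within 0.36 rad of the fence's.
- fence: Fixed aluminium T, 30 mm high. Rail 500 mm long (y), 30 wide, at x 0 to 30 mm; centre stop at x -80 to 0, y -15 to 15 mm, sticking out towards the robot. Origin: table height, middle of the rail's face towards the robot. x away from the robot, y left, z up; yaw within 0.2 rad. Caddy home: its origin at x -45 and y +95 (if left of the stop) or -95 mm (right).
- empty_caddy: Bystander: the same black tray, 90 by 160 by 55 mm with three compartments, but empty; loose, on the other side of the centre stop. Origin: centre of its underside.
- jar: Bystander: loose glass jar with a lid, 56 mm across, 85 mm high, standing nearer the robot than the centre stop. Origin: centre of its underside.
- tape: Bystander: loose cardboard-coloured tape roll, 96 mm across, 48 mm high, lying flat beyond the rail. Origin: centre of its underside.
- cup: Bystander: loose paper cup, 64 mm across the rim, 60 mm high, standing beyond the rail. Origin: centre of its underside.
There are look-alikes about, which are no part of the job. Leave any pink or red look-alike of the filled_caddy alone.

How it is judged:
At the end, for the whole second after the job is handed in: The filled caddy stands at rest on the table, its far long side within about 6 mm of the rail, its inner end within about 6 mm of the centre stop, square to the rail within 0.04 rad, and the bystanders are within 15 mm of where they were (x of filled_caddy in the frame of fence between -0.051 and -0.042 m and (y of filled_caddy in the frame of fence between 0.092 and 0.101 m or y of filled_caddy in the frame of fence between -0.101 and -0.092 m) and angle between the x axis of filled_caddy and the x axis of fence, either way round below 0.04 rad and angle between filled_caddy's own z axis and vertical below 0.05 rad and height (world z) of filled_caddy below 0.004 m and linear speed of filled_caddy below 0.01 m/s and angular speed of filled_caddy below 0.05 rad/s and distance of each of empty_caddy, jar, tape, cup from where it was at the start of the episode below 0.015 m); the robot touches nothing.
It fails at once if the filled caddy is lifted more than 8 mm or tipped (height (world z) of filled_caddy above 0.008 m or angle between filled_caddy's own z axis and vertical above 0.15 rad).
It fails at once if the arm or gripper body, not the fingers, pushes the filled caddy (contact force between the arm and filled_caddy above 5 N).
It fails at once if the empty caddy is moved or knocked over (distance of empty_caddy from where it was at the start of the episode above 0.015 m or angle between empty_caddy's own z axis and vertical above 0.2 rad).
It fails at once if the jar is moved or knocked over (distance of jar from where it was at the start of the episode above 0.015 m or angle between jar's own z axis and vertical above 0.2 rad).
It fails at once if the tape roll or the cup is moved or knocked over (distance of any of tape, cup from where it was at the start of the episode above 0.015 m or angle between any of tape, cup's own z axis and vertical above 0.2 rad).
It also fails if it takes over 51 s, if anything falls off the work surface, if the arm or the gripper's body presses on something with over 40 N, if the wrist force passes 120 N, or if a joint passes its speed limit or range.

### The arm

A 6-joint arm with a two-finger parallel gripper is mounted at the origin on the work surface. World frame = base frame: x ahead of the robot, y to its left, z up, the work surface at z = 0. Lengths are in m, angles in rad, forces in N, time in s.
With the tool pointing down it reaches from about 0.3 to 0.775 m from the base axis. Payload 14.6 kg.
Tool frame: the origin (TCP) lies midway between the tips of the shut fingers; the grasp point (between the pads) lies 19 mm behind it (tcp_to_grasp is the distance from the TCP to the grasp point, in m); z points along the fingers, y is the line along which they close (so a half turn about z gives the same grasp; the last joint's range is limited). The gripper opens to 94 mm and grips with 3 to 60 N. Pads are 16 mm wide; open, the fingers measure 119 mm over their backs; the gripper's body (75 mm by 177 mm) begins 78 mm behind the grasp point.
Start: joints at [1.097, 0.3, 1.521, -0, 1.321, -0.067], TCP at [0.218, 0.505, 0.205] pointing down, gripper open.
Joint ranges: [-3.03, 3.03], [-0.79, 2.21], [0.23, 2.52], [-1.04, 4.18], [0, 3.07], [-2.55, 2.55]. Speed limits (rad/s): [2.22, 2.22, 2.57, 3.14, 3.14, 3.14].

### API

Orientations are given as [roll, pitch, yaw] about the fixed x, y, z axes, in that order (R = Rz(yaw) Ry(pitch) Rx(roll)).
In Python, from station import * gives the robot as it stands.
- The arm moves only by the tool send_rows, never from a script. Its argument "motion" is a list of rows, each a list of 3 entries, a list of its own where there are three numbers: the shift along the tool's x, y, z in units of 0.03 m (1.0 is 0.03 m), then the turn, a rotation vector about the tool's x, y, z in units of 0.12 rad (1.0 is 0.12 rad), then the opening, from -1 (shut) to 1 (fully open). In form: [[[x, y, z], [rx, ry, rz], grip], ...]. A call has 1 to 12 rows; each row shifts and turns the commanded pose from where the row before left it, along the tool's axes as they then stand; what a row does not reach is not made up. A row lasts 1/10 s, in which the tool goes at most 50 mm and 8.59 degrees, less where a joint would pass 70% of its speed; a pose out of reach is approached as far as the arm can. A call with a number of a shift or a turn outside -1 to 1 is refused whole. A call with a gripper value outside its range is refused whole. The fingers move at their own pace and stop on an object; "squeeze" is the grip in N (left out, the last holds). Time passes only in rows, so rows that do not move let the fingers close. It gives the time, the measured TCP pose, the force, the opening and the grip force at its end, in the units of the state.
- get_obs(): the state, without advancing time (a new reading comes with each control period).
- camera(name): name is "scene" or "top"; returns a dict with "pixels" (400x640x3 uint8, red, green, blue), "depth" (400x640 float32, m along the optical axis (not along the pixel's ray), 0 where there is no reading), "fx", "fy", "cx", "cy" (pixels), "dist" ([k1, k2, p1, p2, k3] as OpenCV has them; the pictures are not rectified), "rvec" (rotation vector, rad) and "tvec" (3), from world to camera coordinates, as OpenCV has them. Camera axes: x right, y down, z forward; pixel columns grow to the right and rows downward; lengths in m; the calibration is good to about 2 mm. A picture is of the moment at which its call begins.
- hand_in(): hands the job in; it is judged then, once.
The state is a dict: "time_s": time; "qpos": joint angles; "joint_vel": joint speeds; "tau": joint torques, N m; "ee_pos": TCP position; "eef_rot": TCP orientation; "force": force on the tool from outside, world axes, zero at the start; "moment": the same for the moment, N m; "grip_width": finger opening in m; "grip_force": force on a finger pad.
Only numpy, scipy, OpenCV 4.12 (cv2) and the standard library are available. Lean on these libraries where they do the work, as an engineer would, in place of code of your own. Each camera call takes 0.05 s, during which the arm holds its last target. There are 200 camera calls.

## Working session

There is one attempt and no reset: what is moved stays moved. The work goes in short steps, Python scripts to look and compute and a tool call to move; the robot and the scene stay as the last step left them, time stands still between calls to the robot, and variables do not carry over. Pictures are saved under pics/ and viewed, at most 10 in all, crops included, and the job is handed in when it is done.

Besides the shell and the picture viewer there is one more tool, called as name(argument=value, ...), one argument or row to a line, values as JSON. send_rows: Moves the arm, as the interface text tells. Its arguments: {"type":"object","properties":{"motion":{"type":"array"},"squeeze":{"type":"number"}},"required":["motion"]}

```bash
mkdir -p pics; cat > h.py <<'E'
from station import *
import numpy as np, cv2
def save(n,f):
    c=camera(n); cv2.imwrite(f'pics/{f}.png',c['pixels'][:,:,::-1]); np.savez(f'/tmp/{f}.npz',**c); return c
def load(f): return dict(np.load(f'/tmp/{f}.npz'))
def K(c): return np.array([[c['fx'],0,c['cx']],[0,c['fy'],c['cy']],[0,0,1]],float)
def ray(c,px,z):
    p=cv2.undistortPoints(np.array(px,float).reshape(-1,1,2),K(c),np.array(c['dist'],float)).reshape(-1,2)
    R=cv2.Rodrigues(np.array(c['rvec'],float))[0]; t=np.array(c['tvec'],float).ravel()
    o=-R.T@t; d=np.c_[p,np.ones(len(p))]@R
    return o+d*((z-o[2])/d[:,2])[:,None]
def cloud(c):
    v,u=np.mgrid[0:400,0:640]; p=cv2.undistortPoints(np.stack([u,v],-1).reshape(-1,1,2).astype(float),K(c),np.array(c['dist'],float)).reshape(-1,2)
    R=cv2.Rodrigues(np.array(c['rvec'],float))[0]; t=np.array(c['tvec'],float).ravel()
    return ((np.c_[p,np.ones(len(p))]*c['depth'].reshape(-1,1)-t)@R).reshape(400,640,3)
E
python3 - <<'E'
from h import *
for n in('top','scene'):
    c=save(n,n+'0'); R=cv2.Rodrigues(np.array(c['rvec'],float))[0]; print(n,-R.T@np.array(c['tvec']).ravel())
o=get_obs();print(o)
E
```

```text
top [0.45332179 0.07071345 1.09557887]
scene [1.15168396 0.36296119 0.6129919 ]
{'time_s': 0.1, 'qpos': array([ 1.09737917e+00,  3.00428262e-01,  1.52149971e+00, -2.00955158e-05,
        1.32070077e+00, -6.66095137e-02]), 'joint_vel': array([ 0.00077178, -0.00157901, -0.00374345, -0.00208235, -0.00232027,
       -0.00252851]), 'tau': array([ 9.63531529e-04, -5.32637930e+01, -3.53288198e+01,  7.10535957e-02,
        2.33821169e-02, -9.21742981e-05]), 'ee_pos': array([0.21753153, 0.50490434, 0.20494425]), 'eef_rot': array([-3.14055758e+00, -4.95397294e-05,  2.73478997e+00]), 'force': array([ 0.05662285, -0.48046205, -0.69268589]), 'moment': array([-0.02180359, -0.02852154, -0.00681567]), 'grip_force': 0.0, 'grip_width': 0.09418527939515021}
```

View pics/top0.png

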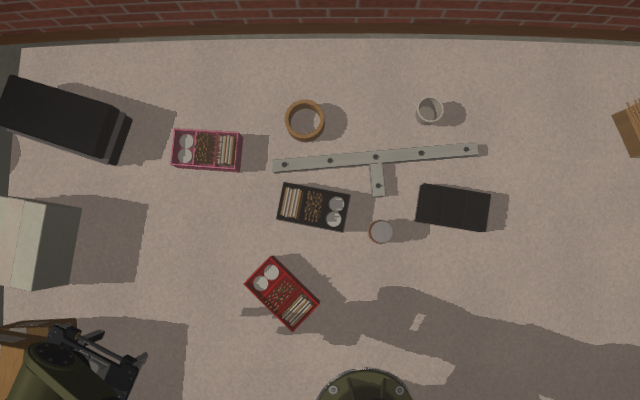

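View pics/scene0.png

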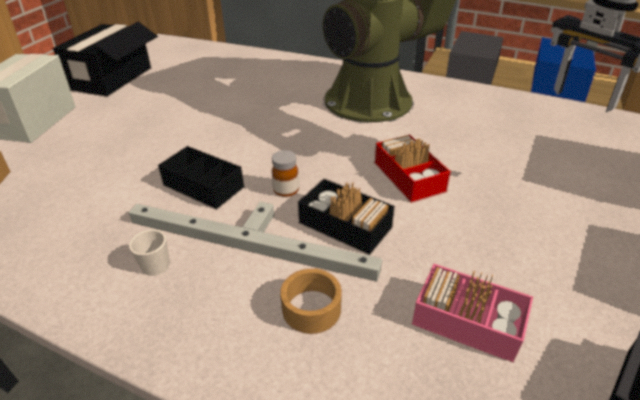

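Three trays look like the one meant: the black one at top (314,207), the pink one at (206,150) and the red one at (282,293). The black one is in place left of the stop and has sachets, stirrers and tubs, so it is the filled caddy. The black tray at (453,208) has no contents, so it is the empty caddy. I'll confirm with a crop and measure.

```bash
cat > m.py <<'E'
from h import *
def yaw(rect,long=True):
    b=cv2.boxPoints(rect); e=[b[1]-b[0],b[2]-b[1]]; e=max(e,key=np.linalg.norm)
    a=np.arctan2(e[1],e[0])-np.pi/2   # long axis = y
    return (a+np.pi/2)%np.pi-np.pi/2
def measure(f,roi=(265,175,365,240),fence=True):
    c=load(f); im=c['pixels'].astype(int); hsv=cv2.cvtColor(c['pixels'],cv2.COLOR_RGB2HSV)
    out={}
    def poly(roi,m,z):
        u0,v0,u1,v1=roi; k=np.zeros((400,640),np.uint8); k[v0:v1,u0:u1]=m[v0:v1,u0:u1]*255
        cs=cv2.findContours(k,cv2.RETR_EXTERNAL,cv2.CHAIN_APPROX_NONE)[0]; ct=max(cs,key=cv2.contourArea)
        P=ray(c,ct.reshape(-1,2),z)[:,:2]; return P,cv2.minAreaRect((P*1000).astype(np.float32))
    dark=im.max(2)<60
    P,r=poly(roi,dark,0.055); print('caddy',r,yaw(r))
    P2,r2=poly((400,175,510,240),dark,0.055); print('empty',r2,yaw(r2))
    return c,r
if __name__=='__main__':
    import sys
    c,r=measure(sys.argv[1])
    W=cloud(c); z=W[:,:,2]
    for n,(u0,v0,u1,v1),lo,hi in(('caddyrim',(265,175,365,240),.049,.061),('emptyrim',(400,175,510,240),.049,.061),('fence',(265,138,492,198),.024,.036),('jar',(360,212,400,250),.075,.095)):
        w=W[v0:v1,u0:u1].reshape(-1,3); s=w[(w[:,2]>lo)&(w[:,2]<hi)]
        rr=cv2.minAreaRect((s[:,:2]*1000).astype(np.float32)); print(n,len(s),np.median(s[:,2]),rr,yaw(rr))
E
python3 - <<'E'
import cv2
a=cv2.imread('pics/top0.png')[130:260,250:510]; cv2.imwrite('pics/crop.png',cv2.resize(a,None,fx=3,fy=3,interpolation=2))
E
python3 m.py top0
python3 - <<'E'
from h import *
c=load('top0')
# rail top corners by gray mask: print the contour polygon of fence
hsv=cv2.cvtColor(c['pixels'],cv2.COLOR_RGB2HSV); im=c['pixels'].astype(int)
print([im[v,u].tolist() for v,u in((158,350),(153,420),(180,377),(175,330),(130,370))])
E
```

```text
caddy ((513.595703125, 128.9234619140625), (157.34426879882812, 87.52638244628906), 79.36575317382812) -0.18560266
empty ((513.5208740234375, -197.409912109375), (166.452392578125, 91.10464477539062), 80.80462646484375) -0.16048968
caddyrim 719 0.05601842165977954 ((512.6399536132812, 128.36148071289062), (159.9095916748047, 90.17910766601562), 79.36517333984375) -0.18561268
emptyrim 473 0.05454842573549298 ((513.3839721679688, -200.70448303222656), (161.1866455078125, 91.11837768554688), 80.95889282226562) -0.15779698
fence 3136 0.030438232536320685 ((609.9756469726562, -26.435028076171875), (144.18597412109375, 513.0545043945312), 0.28897297382354736) 0.005043745
jar 390 0.08540225296464501 ((456.2598876953125, -28.845884323120117), (47.21303176879883, 49.014713287353516), 0.6337457895278931) 0.011060476
[[131, 127, 116], [63, 60, 57], [135, 132, 120], [157, 141, 130], [151, 136, 124]]
```

View pics/crop.png

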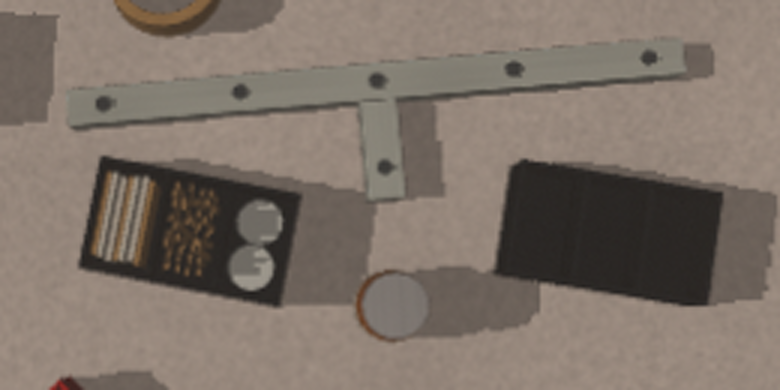

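The crop confirms it. The black caddy at crop (190,230) has sachets, stirrers and tubs. The one at (610,232) is empty, and the jar is at (392,305). Next is the fence pose.

```bash
cat > f.py <<'E'
from h import *
c=load('top0'); W=cloud(c)
w=W[138:200,265:492].reshape(-1,3); s=w[(w[:,2]>.026)&(w[:,2]<.035),:2]*1000
far=s
for i in range(6):
    vx,vy,x0,y0=cv2.fitLine(far.astype(np.float32),cv2.DIST_HUBER,0,.01,.01).ravel()
    d=np.abs((s[:,0]-x0)*vy-(s[:,1]-y0)*vx); far=s[d<(60,40,25,22,19,19)[i]]
r=cv2.minAreaRect(far.astype(np.float32)); print('rail',r)
if vy<0: vx,vy=-vx,-vy
yaw=np.arctan2(vy,vx)-np.pi/2; ex=np.array([np.cos(yaw),np.sin(yaw)]); ey=np.array([-ex[1],ex[0]])
q=np.c_[s@ex,s@ey]; lc=np.array([x0,y0])@ex; print('n',len(s),'yaw',yaw)
ra=q[np.abs(q[:,0]-lc)<20]; print('rail u pct',np.percentile(ra[:,0],[1,5,50,95,99])-lc,'v',np.percentile(ra[:,1],[0.2,99.8]))
st=q[(q[:,0]<lc-28)]; print('stop v',np.percentile(st[:,1],[1,50,99]),'u',st[:,0].min()-lc)
ym=st[:,1]; yc=(np.percentile(ym,1)+np.percentile(ym,99))/2
vc=(np.percentile(ra[:,1],.2)+np.percentile(ra[:,1],99.8))/2
uc=(np.percentile(ra[:,0],1)+np.percentile(ra[:,0],99))/2
print('origin via stop',(ex*(uc-15)+ey*yc),'via rail ends v',vc,'vs',yc)
for cc in ([-45,95],): print('home',ex*(uc-15+cc[0])+ey*((yc+vc)/2+cc[1]))
print('red corners',ray(c,[(268,257),(319,300),(245,280)],.055))
E
python3 f.py
```

```text
rail ((633.6000366210938, -19.0123291015625), (35.05946731567383, 500.8864440917969), 5.339994430541992)
n 3032 yaw 0.0926795
rail u pct [-15.21056925 -13.60635183  -0.02575365  14.10656351  15.47331675] v [-326.18026776  171.40751227]
stop v [-317.14979544  -77.37778198  130.75457051] u -123.81667389841698
origin via stop [621.59439025 -35.82474161] via rail ends v -77.38637774267814 vs -93.197612461252
home [567.26392081  62.47463087]
red corners [[0.39515149 0.23172985 0.055     ]
 [0.29787773 0.11240774 0.055     ]
 [0.34116133 0.28483335 0.055     ]]
```

send_rows(
  motion=[
    [[-0.97,-0.75,0],[0,0,0],1],
    [[-0.97,-0.75,0],[0,0,0],1],
    [[-0.97,-0.75,0],[0,0,0],1],
    [[-0.97,-0.75,0],[0,0,0],1],
    [[-0.97,-0.75,0],[0,0,0],1],
    [[-0.97,-0.75,0],[0,0,0],1],
    [[-0.97,-0.75,0],[0,0,0],1],
    [[-0.97,-0.75,0],[0,0,0],1],
    [[-0.97,-0.75,0],[0,0,0],1],
    [[-0.97,-0.75,0],[0,0,0],1],
    [[-0.97,-0.75,0],[0,0,0],1],
    [[-0.97,-0.75,0],[0,0,0],1],
  ],
)

```text
time_s: 1.3
ee_pos: [0.4319, 0.1175, 0.2054]
eef_rot: [-3.142, -0.0, 2.735]
force: [0.6, 1.0, 0.7]
grip_width: 0.0939
grip_force: 0.0
```

send_rows(
  motion=[
    [[0,0,0],[0,0,-0.83],1],
    [[0,0,0],[0,0,-0.83],1],
    [[0,0,0],[0,0,-0.83],1],
    [[0,0,0],[0,0,-0.83],1],
    [[0,0,0],[0,0,-0.83],1],
    [[0,0,0],[0,0,0],1],
    [[0,0,0],[0,0,0],1],
  ],
)

```text
time_s: 2.0
ee_pos: [0.4314, 0.119, 0.2053]
eef_rot: [-3.142, -0.0, -3.053]
force: [0.0, 0.1, 0.1]
grip_width: 0.0935
grip_force: 0.0
```

send_rows(
  motion=[
    [[0,0,0.9],[0,0,0],1],
    [[0,0,0.9],[0,0,0],1],
    [[0,0,0.9],[0,0,0],1],
    [[0,0,0.9],[0,0,0],1],
    [[0,0,0.9],[0,0,0],1],
    [[0,0,0.9],[0,0,0],1],
    [[0,0,0.9],[0,0,0],1],
    [[0,0,0],[0,0,0],1],
  ],
)

```text
time_s: 2.8
ee_pos: [0.4297, 0.1186, 0.0139]
eef_rot: [-3.141, -0.005, -3.053]
force: [0.4, 0.1, 0.6]
grip_width: 0.0939
grip_force: 0.0
```

```bash
python3 - <<'E'
from h import *
save('scene','s1')
E
```

```text
(no output)
```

View pics/s1.png

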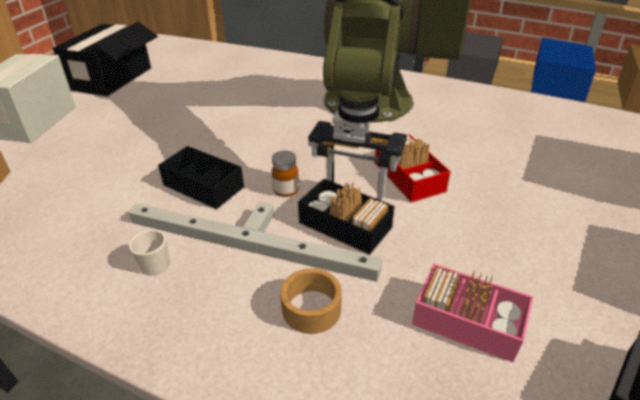

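The fingers stand behind the caddy, at (330,165) and (381,180), with nothing else near. Pushing slowly.

send_rows(
  motion=[
    [[-0.2,0,0],[0,0,0],1],
    [[-0.2,0,0],[0,0,0],1],
    [[-0.2,0,0],[0,0,0],1],
    [[-0.2,0,0],[0,0,0],1],
    [[-0.2,0,0],[0,0,0],1],
    [[-0.2,0,0],[0,0,0],1],
    [[-0.2,0,0],[0,0,0],1],
    [[-0.2,0,0],[0,0,0],1],
    [[-0.2,0,0],[0,0,0],1],
    [[-0.2,0,0],[0,0,0],1],
    [[0,0,0],[0,0,0],1],
  ],
)

```text
time_s: 3.95
ee_pos: [0.4921, 0.1247, 0.0165]
eef_rot: [3.141, 0.001, -3.05]
force: [0.7, 1.3, 0.8]
grip_width: 0.0937
grip_force: 0.0
```

```bash
cat > cad.py <<'E'
from h import *
import sys
O=np.array([620.1,-20.1]); Y=.0927; ex=np.array([np.cos(Y),np.sin(Y)]); ey=np.array([-ex[1],ex[0]])
n=sys.argv[1]; c=save('top',n); W=cloud(c); im=c['pixels'].astype(int)
q=W[...,:2].reshape(-1,2)*1000-O; u=(q@ex).reshape(400,640); v=(q@ey).reshape(400,640); z=W[...,2]
def rect(m):
    m=cv2.morphologyEx(m.astype(np.uint8),cv2.MORPH_CLOSE,np.ones((3,3)))
    k,l,s,_=cv2.connectedComponentsWithStats(m); m=l==1+s[1:,4].argmax()
    r=cv2.minAreaRect(np.c_[u[m],v[m]].astype(np.float32)); b=cv2.boxPoints(r); e=max([b[1]-b[0],b[2]-b[1]],key=np.linalg.norm)
    a=np.arctan2(e[1],e[0])-np.pi/2; return r[0],r[1],(a+np.pi/2)%np.pi-np.pi/2
base=(z>.049)&(z<.061)&(u>-150)&(u<5)
# height-based rim in fence frame (dark only)
d=base&(im.max(2)<75)
print('caddy',rect(d&(v>5)&(v<260)))
print('empty',rect(d&(v<-5)))
j=(z>.078)&(z<.092)&(abs(u+164)<40)&(abs(v-6)<40); print('jar',u[j].mean(),v[j].mean(),j.sum())
o=get_obs(); t=o['ee_pos'][:2]*1000-O; print('tcp',t@ex,t@ey,o['ee_pos'][2],o['force'],o['time_s'])
E
python3 cad.py t1
```

```text
caddy ((-85.60458374023438, 169.00399780273438), (158.96534729003906, 143.05551147460938), np.float32(-0.008251309))
empty ((-121.98577117919922, -170.4884796142578), (161.43698120117188, 89.95150756835938), np.float32(-0.2323991))
jar -164.690930895361 6.700877645925712 386
tcp -114.36239506280938 155.97466636665095 0.016434283185441757 [ 0.57484722 -0.4127705   0.45590675] 4.0
```

View pics/t1.png

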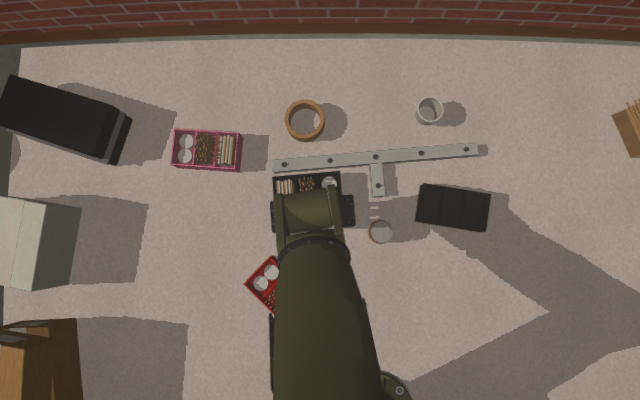

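send_rows(
  motion=[
    [[-0.11,0,0],[0,0,0],1],
    [[-0.11,0,0],[0,0,0],1],
    [[-0.11,0,0],[0,0,0],1],
    [[0,0,0],[0,0,0],1],
    [[0,0,0],[0,0,0],1],
    [[0.7,0,0],[0,0,0],1],
    [[0.7,0,0],[0,0,0],1],
    [[0,0,-0.9],[0,0,0],1],
    [[0,0,-0.9],[0,0,0],1],
    [[0,0,-0.9],[0,0,0],1],
    [[0,0,-0.9],[0,0,0],1],
    [[0,0,-0.9],[0,0,0],1],
  ],
)

```text
time_s: 5.2
ee_pos: [0.4593, 0.1215, 0.1528]
eef_rot: [3.142, 0.001, -3.05]
force: [0.5, 0.1, 0.1]
grip_width: 0.094
grip_force: 0.0
```

send_rows(
  motion=[
    [[0,0.5,0],[0,0,0],-0.04],
    [[0,1,0],[0,0,0],-0.04],
    [[0,1,0],[0,0,0],-0.04],
    [[0,1,0],[0,0,0],-0.04],
    [[0,1,0],[0,0,0],-0.04],
    [[0,0,0],[0,0,0],-0.04],
  ],
)

```text
time_s: 5.8
ee_pos: [0.4466, 0.2585, 0.1515]
eef_rot: [3.141, 0.001, -3.048]
force: [0.5, -0.0, 0.7]
grip_width: 0.0495
grip_force: 0.0
```

```bash
python3 cad.py t2; python3 -c "
from h import *
print(get_obs()['qpos'])"
```

```text
caddy ((-49.339847564697266, 169.01101684570312), (158.8236083984375, 90.65975952148438), np.float32(-0.002816558))
empty ((-107.22959899902344, -75.38607788085938), (92.75969696044922, 364.65032958984375), np.float32(0.022257805))
jar -164.53014501013556 6.813407489775617 388
tcp -146.97172050434702 291.99055910789144 0.15135778532069175 [ 0.01268416 -0.41906607  1.07318238] 5.85
[ 4.51059508e-01  2.75465180e-01  1.68395413e+00 -5.28808156e-05
  1.18186601e+00 -1.21310063e+00]
```

View pics/t2.png

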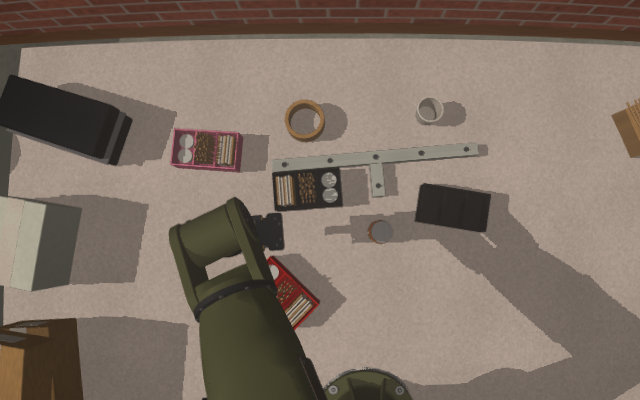

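The top view shows the caddy square and about 4 mm off the rail at (307,190). The pink tray is clear of it to the left. Next I turn the hand and set up for the end push.

send_rows(
  motion=[
    [[0,0,0],[0,0,1],-0.04],
    [[0,0,0],[0,0,1],-0.04],
    [[0,0,0],[0,0,1],-0.04],
    [[0,0,0],[0,0,1],-0.04],
    [[0,0,0],[0,0,1],-0.04],
    [[0,0,0],[0,0,1],-0.04],
    [[0,0,0],[0,0,1],-0.04],
    [[0,0,0],[0,0,1],-0.04],
    [[0,0,0],[0,0,1],-0.04],
    [[0,0,0],[0,0,1],-0.04],
    [[0,0,0],[0,0,1],-0.04],
    [[0,0,0],[0,0,1],-0.04],
  ],
)

```text
time_s: 7.05
ee_pos: [0.4473, 0.255, 0.1516]
eef_rot: [3.141, 0.0, 1.787]
force: [-0.3, 0.4, 0.9]
grip_width: 0.0454
grip_force: 0.0
```

send_rows(
  motion=[
    [[0,0,0],[0,0,1],-0.04],
    [[-0.1,0.8,0],[0,0,0],-0.04],
    [[-0.1,0.8,0],[0,0,0],-0.04],
    [[-0.1,0.8,0],[0,0,0],-0.04],
    [[-0.1,0.8,0],[0,0,0],-0.04],
    [[0,0,0],[0,0,0],-0.04],
    [[0,0,0],[0,0,0],-0.04],
  ],
)

```text
time_s: 7.75
ee_pos: [0.5436, 0.2529, 0.1511]
eef_rot: [-3.141, 0.0, 1.672]
force: [-0.7, 0.2, -0.3]
grip_width: 0.045
grip_force: 0.0
```

```bash
python3 cad.py t3
```

```text
caddy ((-80.7920913696289, 168.6639862060547), (153.8955078125, 157.96815490722656), np.float32(0.001339674))
empty ((-107.35893249511719, -75.30581665039062), (92.50464630126953, 364.4842529296875), np.float32(0.022257805))
jar -164.60019913017126 6.68370700347836 382
tcp -51.2426037339715 279.2391072347395 0.15132305386023184 [-0.40969959 -0.1560752  -0.1278691 ] 7.8
```

send_rows(
  motion=[
    [[0,0,0.9],[0,0,0],-0.04],
    [[0,0,0.9],[0,0,0],-0.04],
    [[0,0,0.9],[0,0,0],-0.04],
    [[0,0,0.9],[0,0,0],-0.04],
    [[0,0,0.9],[0,0,0],-0.04],
    [[0,0,0],[0,0,0],-0.04],
    [[-0.2,0,0],[0,0,0],-0.04],
    [[-0.2,0,0],[0,0,0],-0.04],
    [[-0.2,0,0],[0,0,0],-0.04],
    [[-0.2,0,0],[0,0,0],-0.04],
    [[-0.2,0,0],[0,0,0],-0.04],
    [[-0.2,0,0],[0,0,0],-0.04],
  ],
)

```text
time_s: 9.0
ee_pos: [0.548, 0.2182, 0.0177]
eef_rot: [3.139, -0.001, 1.673]
force: [-1.2, 6.1, 4.9]
grip_width: 0.0456
grip_force: 3.2
```

send_rows(
  motion=[
    [[-0.2,0,0],[0,0,0],-0.04],
    [[-0.2,0,0],[0,0,0],-0.04],
    [[-0.2,0,0],[0,0,0],-0.04],
    [[-0.2,0,0],[0,0,0],-0.04],
    [[-0.2,0,0],[0,0,0],-0.04],
    [[-0.2,0,0],[0,0,0],-0.04],
    [[-0.2,0,0],[0,0,0],-0.04],
    [[0,0,0],[0,0,0],-0.04],
  ],
)

```text
time_s: 9.8
ee_pos: [0.5522, 0.1757, 0.0174]
eef_rot: [3.14, -0.0, 1.672]
force: [-0.3, -0.4, 0.2]
grip_width: 0.0447
grip_force: 0.0
```

```bash
python3 cad.py t4
```

```text
caddy ((-80.18638610839844, 90.9850082397461), (154.75172424316406, 117.77352142333984), np.float32(-1.5646098))
empty ((-122.68214416503906, -170.40188598632812), (161.43826293945312, 90.13754272460938), np.float32(-0.24189544))
jar -164.6051519620742 6.6419845936535395 385
tcp -49.762172128940726 201.34458300354513 0.017004935165921647 [-0.15221313 -0.10209701 -0.2280106 ] 9.85
```

View pics/t4.png

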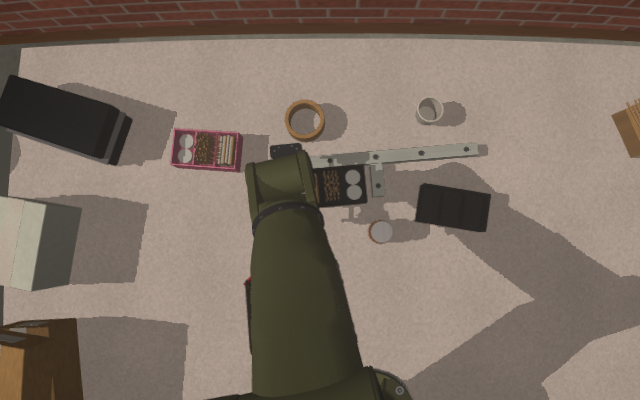

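The caddy's inner end is at column 367 and the stop's face at about 371. I'll creep in the rest of the way.

send_rows(
  motion=[
    [[-0.1,0,0],[0,0,0],-0.04],
    [[-0.1,0,0],[0,0,0],-0.04],
    [[-0.1,0,0],[0,0,0],-0.04],
    [[-0.1,0,0],[0,0,0],-0.04],
    [[-0.1,0,0],[0,0,0],-0.04],
  ],
)

```text
time_s: 10.35
ee_pos: [0.5534, 0.1617, 0.0169]
eef_rot: [3.141, -0.001, 1.673]
force: [-0.7, 5.7, 4.2]
grip_width: 0.0451
grip_force: 2.9
```

send_rows(
  motion=[
    [[-0.05,0,0],[0,0,0],-0.04],
    [[-0.05,0,0],[0,0,0],-0.04],
  ],
)

```text
time_s: 10.55
ee_pos: [0.5538, 0.1601, 0.017]
eef_rot: [3.14, -0.003, 1.673]
force: [0.6, 25.1, 2.7]
grip_width: 0.0449
grip_force: 12.6
```

send_rows(
  motion=[
    [[0.7,0,0],[0,0,0],-0.04],
    [[0,0,-0.9],[0,0,0],-0.04],
    [[0,0,-0.9],[0,0,0],-0.04],
    [[0,0,-0.9],[0,0,0],-0.04],
    [[0,0,-0.9],[0,0,0],-0.04],
    [[0,0,-0.9],[0,0,0],-0.04],
    [[0,-0.7,0],[0,0,0],1],
    [[0,-0.7,0],[0,0,0],1],
    [[0,-0.7,0],[0,0,0],1],
    [[0,-0.7,0],[0,0,0],1],
    [[0,0,0],[0,0,-0.5],1],
    [[0,0,0],[0,0,-0.5],1],
  ],
)

```text
time_s: 11.75
ee_pos: [0.4673, 0.1704, 0.1516]
eef_rot: [3.142, 0.0, 1.795]
force: [0.2, -0.0, 0.4]
grip_width: 0.0896
grip_force: 0.0
```

send_rows(
  motion=[
    [[0,0,0],[0,0,-1],1],
    [[0,0,0],[0,0,-1],1],
    [[0,0,0],[0,0,-1],1],
    [[0,0,0],[0,0,-1],1],
    [[0,0,0],[0,0,-1],1],
    [[0,0,0],[0,0,-1],1],
    [[0,0,0],[0,0,-1],1],
    [[0,0,0],[0,0,-1],1],
    [[0,0,0],[0,0,-1],1],
    [[0,0,0],[0,0,-1],1],
    [[0,0,0],[0,0,-1],1],
    [[0,0,0],[0,0,-1],1],
  ],
)

```text
time_s: 12.95
ee_pos: [0.4676, 0.1704, 0.1513]
eef_rot: [-3.141, -0.0, -3.045]
force: [-0.2, -0.6, -0.4]
grip_width: 0.0942
grip_force: 0.0
```

```bash
python3 cad.py t5
```

```text
caddy ((-79.92900848388672, 95.17528533935547), (155.26954650878906, 158.74630737304688), np.float32(0.008354664))
empty ((-122.31515502929688, -170.13150024414062), (161.7704620361328, 90.1269760131836), np.float32(-0.23899162))
jar -164.614265790781 6.717307725487108 386
tcp -134.14787572828112 203.73817826154283 0.15133285038107586 [-0.25772803 -0.26242742 -0.11795049] 13.0
```

View pics/t5.png

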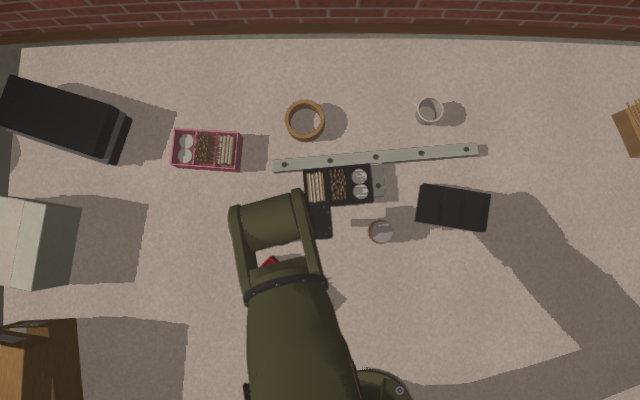

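The caddy is against the stop, with its inner end at column 371 and v of 95 mm. Now the final push towards the rail.

send_rows(
  motion=[
    [[0,-0.8,0],[0,0,0],1],
    [[0,-0.8,0],[0,0,0],1],
    [[0,-0.8,0],[0,0,0],1],
    [[0,-0.8,0],[0,0,0],1],
    [[0,0,0],[0,0,0],1],
    [[0,0,0.9],[0,0,0],1],
    [[0,0,0.9],[0,0,0],1],
    [[0,0,0.9],[0,0,0],1],
    [[0,0,0.9],[0,0,0],1],
    [[0,0,0.9],[0,0,0],1],
    [[0,0,0],[0,0,0],1],
  ],
)

```text
time_s: 14.1
ee_pos: [0.4746, 0.0753, 0.0138]
eef_rot: [-3.142, -0.005, -3.052]
force: [-0.3, 0.0, 0.7]
grip_width: 0.0941
grip_force: 0.0
```

send_rows(
  motion=[
    [[-0.2,0,0],[0,0,0],1],
    [[-0.2,0,0],[0,0,0],1],
    [[-0.2,0,0],[0,0,0],1],
    [[-0.2,0,0],[0,0,0],1],
    [[-0.1,0,0],[0,0,0],1],
    [[-0.1,0,0],[0,0,0],1],
  ],
)

```text
time_s: 14.7
ee_pos: [0.5067, 0.0778, 0.0166]
eef_rot: [3.142, 0.0, -3.051]
force: [0.1, 0.2, 0.6]
grip_width: 0.0939
grip_force: 0.0
```

send_rows(
  motion=[
    [[-0.06,0,0],[0,0,0],1],
    [[-0.06,0,0],[0,0,0],1],
    [[0,0,0],[0,0,0],1],
  ],
)

```text
time_s: 15.0
ee_pos: [0.5097, 0.0781, 0.0164]
eef_rot: [3.142, -0.001, -3.05]
force: [-2.8, 0.9, 2.7]
grip_width: 0.0934
grip_force: 1.8
```

send_rows(
  motion=[
    [[-0.06,0,0],[0,0,0],1],
    [[0,0,0],[0,0,0],1],
  ],
)

```text
time_s: 15.2
ee_pos: [0.5113, 0.0782, 0.0164]
eef_rot: [3.142, -0.001, -3.05]
force: [-5.6, 0.7, 4.5]
grip_width: 0.094
grip_force: 2.7
```

send_rows(
  motion=[
    [[-0.06,0,0],[0,0,0],1],
    [[0,0,0],[0,0,0],1],
  ],
)

```text
time_s: 15.4
ee_pos: [0.5112, 0.0782, 0.0164]
eef_rot: [-3.142, -0.006, -3.05]
force: [-21.5, -1.9, 18.0]
grip_width: 0.0944
grip_force: 10.8
```

send_rows(
  motion=[
    [[-0.06,0,0],[0,0,0],1],
    [[0,0,0],[0,0,0],1],
  ],
)

```text
time_s: 15.6
ee_pos: [0.5112, 0.0782, 0.0164]
eef_rot: [-3.141, -0.011, -3.05]
force: [-36.7, -3.8, 30.0]
grip_width: 0.0938
grip_force: 19.0
```

It is against the rail. Backing off and looking.

send_rows(
  motion=[
    [[0.1,0,0],[0,0,0],1],
    [[0.4,0,0],[0,0,0],1],
    [[0.5,0,0],[0,0,0],1],
    [[0,0,-0.9],[0,0,0],1],
    [[0,0,-0.9],[0,0,0],1],
    [[0,0,-0.9],[0,0,0],1],
    [[0,0,-0.9],[0,0,0],1],
    [[0,0,-0.9],[0,0,0],1],
  ],
)

```text
time_s: 16.4
ee_pos: [0.4855, 0.0758, 0.1527]
eef_rot: [-3.142, 0.001, -3.05]
force: [-0.1, 0.1, 0.7]
grip_width: 0.0939
grip_force: 0.0
```

send_rows(
  motion=[
    [[0,1,0],[0,0,0],1],
    [[0,1,0],[0,0,0],1],
    [[0,1,0],[0,0,0],1],
    [[0,1,0],[0,0,0],1],
    [[0,1,0],[0,0,0],1],
    [[0,1,0],[0,0,0],1],
    [[0,0,0],[0,0,0],1],
    [[0,0,0],[0,0,0],1],
  ],
)

```text
time_s: 17.2
ee_pos: [0.469, 0.2552, 0.1513]
eef_rot: [-3.141, 0.0, -3.049]
force: [0.3, 0.4, -0.8]
grip_width: 0.0939
grip_force: 0.0
```

```bash
python3 cad.py t6; python3 -c "
import cv2
a=cv2.imread('pics/t6.png')[90:260,250:510]; cv2.imwrite('pics/t6c.png',cv2.resize(a,None,fx=3,fy=3,interpolation=2))"
```

```text
caddy ((-78.7389907836914, 95.53138732910156), (158.52967834472656, 157.8926544189453), np.float32(-0.0028903484))
empty ((-107.51158905029297, -75.11906433105469), (92.20773315429688, 364.10394287109375), np.float32(0.022257805))
jar -164.63284687980334 6.649655703769313 386
tcp -124.8818688518552 287.59668898870626 0.15135764057946155 [-0.20557335  0.46771934  1.13226762] 17.25
```

View pics/t6c.png

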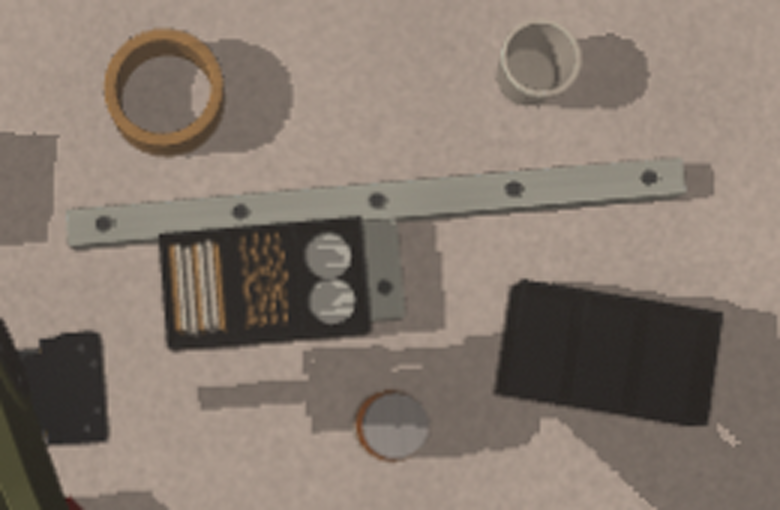

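The crop shows the caddy flush against the rail (edge at about (260,225)) and the stop (edge at about x 367). The bystanders are where they were. Handing in.

```bash
python3 -c "
from station import *
print(hand_in())"
```

```text
the job is handed in; nothing more can be done
None
```

I pushed the filled caddy flush against the rail and up against the centre stop using the fingers only, left the bystanders where they stood, and handed the job in at about 17 s; no verdict came back.

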